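# Clamp a hex standoff in the machine vice, datum flat to the fixed jaw

### The job

Pull the sliding jaw of the blue machine vice fully open, stand the hex standoff upright on the vice bed about midway along the jaws, turned so that its red painted flat lies square against the fixed blue jaw, then push the sliding jaw shut until both jaws are flush on the flats. Let go of everything and do not shift the oil can or the grease jar.

Things in the scene. Friction and masses are not known exactly. Their poses are not given: they have to be found in the camera images.
- standoff: loose steel hex bar, about 0.3 kg, 32 mm across flats (37 across corners), 72 mm tall, ends bevelled over 3 mm, standing upright on the bench. Origin: centre of its underside, z up; +x is normal to the one flat painted red, the other flats follow every 60 degrees. A short red stripe on the top runs from the dark bore towards the red flat.
- standoff_mark (a point): centre of the red painted flat: 16 mm out along the standoff's +x, 36 mm above its underside
- vice: low machine vice bolted to the bench, 230 mm long (its x), 90 wide (y; 138 over the bolt lugs). Origin: centre of underside. Steel bed 20 mm above the bench. Fixed blue jaw at the +x end, its face at x = 60 mm looking to -x; the grey sliding jaw, 30 mm thick, faces it. Both jaws 80 mm wide, tops 50 mm above the bench. Behind the sliding jaw a ram, 36 mm wide, its top 34 mm above the bench.
- vice_seat (a point): point on the bed 16 mm from the fixed jaw's face, mid-width: where the standoff's underside centre lies when it is clamped in the middle; its axes are the vice's
- jaw (a joint): opening between the two jaw faces in m: 0 shut, 0.036 fully open (a hard stop); it grows as the sliding jaw moves to the vice's -x. About 4 N of friction holds it where it is left; no spring.
- jaw_handle (a point): grip point of the sliding jaw's upright handle, a black plate with an orange band, 14 mm thick along the vice's x, 36 mm wide, top 80 mm above the bench. The point is in the plate's middle, 63 mm above the bench, 82 mm behind the sliding jaw's face; 45 mm of room between plate and jaw (above the ram), free behind. Moves with the jaw.
- oil_can: brass oil can, 43x72x125 mm, loose, standing on the bench; to be left alone. Origin at the centre of its underside.
- grease_jar: white grease jar with red lid, 64 mm across, 62 mm tall, loose; to be left alone. Origin at the centre of its underside.
Mind the look-alikes: they are no part of the job. Of the things that look like the standoff, the smallest one is meant.

How it is judged:
By the outcome, as a careful person would: the job done as asked, in the order asked, and still so for the second after the job is handed in, with the robot touching nothing.
It also fails if it takes over 61 s, if anything falls off the work surface, if the arm or the gripper's body presses on something with over 40 N, if the wrist force passes 120 N, or if a joint passes its speed limit or range.

### The arm

A 6-joint arm with a two-finger parallel gripper is mounted at the origin on a cart in front of the work surface, level with it; the furniture and walls round the work are solid. World frame = base frame: x ahead of the robot, y to its left, z up, the work surface at z = 0. Lengths are in m, angles in rad, forces in N, time in s.
With the tool pointing down it reaches from about 0.375 to 0.9 m from the base axis. Payload 3.1 kg.
Tool frame: the origin (TCP) lies midway between the tips of the shut fingers; the grasp point (between the pads) lies 19 mm behind it (manip.grip_depth is the distance from the TCP to the grasp point, in m); z points along the fingers, y is the line along which they close (so a half turn about z gives the same grasp; the last joint's range is limited). The gripper opens to 85 mm and grips with 20 to 120 N. Pads are 22 mm wide; open, the fingers measure 114 mm over their backs; the gripper's body (76 mm by 85 mm) begins 54 mm behind the grasp point. The pads swing forward as they close: fully open they stand 13 mm farther back than shut.
Start: joints at [0.939, 0.527, 1.433, -0, 1.181, -0.178], TCP at [0.274, 0.562, 0.231] pointing down, gripper open.
Joint ranges: [-3.08, 3.08], [-0.75, 2.2], [0.22, 2.44], [-1.43, 4.57], [0, 2.65], [-2.85, 2.85]. Speed limits (rad/s): [2.79, 2.79, 3.14, 3.14, 3.14, 3.14].

### API

Orientations are given as a unit quaternion [x, y, z, w].
In Python, from station import telemetry, snapshot, manip gives the robot as it stands. The module is installed in compiled form; this text tells all that it offers.
- The arm moves only by the shell command python3 -m crank 'ROWS' [OPENING] [FORCE]. ROWS is text: rows parted by semicolons, each of 6 numbers parted by spaces: the shift along the tool's x, y, z as a fraction of full scale, then the turn, a rotation vector about the tool's x, y, z as a fraction of full scale. A call has exactly 5 rows; each row shifts and turns the commanded pose from where the row before left it, along the tool's axes as they then stand; what a row does not reach is not made up. Full scale, the value 1, is 4 cm for a shift and 90 degrees for a turn. A row lasts 1/10 s, in which the tool goes at most 50 mm and 8.59 degrees, less where a joint would pass 70% of its speed; a pose out of reach is approached as far as the arm can. A call with a number of a shift or a turn outside -1 to 1 is refused whole. A call with a gripper value outside its range is refused whole. OPENING is the opening, from -1 (shut) to 1 (fully open), set as the call begins (- or left out, the last holds). The fingers move at their own pace and stop on an object; FORCE is the grip in N (left out, the last holds). Time passes only in rows, so rows that do not move let the fingers close, or fill a call up. It gives the time, the measured TCP pose, the force, the opening and the grip force at its end, in the units of the state.
- telemetry.sense(): the state, without advancing time (a new reading comes with each control period).
- snapshot(name): name is "side" or "top" or "wrist"; returns a dict with "image" (384x512x3 uint8, red, green, blue), "depth" (384x512 float32, m along the optical axis (not along the pixel's ray), 0 where there is no reading), "camera_matrix" (3x3 intrinsics, pixels), "k1" (the pictures are not rectified: a ray, as slopes to the right and down, at radius r is drawn at 1 + k1 r^2 times it, then the intrinsics apply), "rvec" (rotation vector, rad) and "tvec" (3), from world to camera coordinates, as OpenCV has them. Camera axes: x right, y down, z forward; pixel columns grow to the right and rows downward; lengths in m; the calibration is good to about 2 mm. A picture is of the moment at which its call begins.
- manip.sign_off(): hands the job in; it is judged then, once.
The state is a dict: "t": time; "q": joint angles; "qd": joint speeds; "tau": joint torques, N m; "tcp_pos": TCP position; "tool_rot": TCP orientation; "force": force on the tool from outside, world axes, zero at the start; "ft_torque": the same for the moment, N m; "finger_gap": opening from 0.0 (shut) to 1.0 (fully open); "gripper_force": force on a finger pad.
Only numpy, scipy, OpenCV 4.12 (cv2) and the standard library are available. Lean on these libraries where they do the work, as an engineer would, in place of code of your own. Each camera call takes 0.05 s, during which the arm holds its last target. There are 200 camera calls.

## Working session

There is one attempt and no reset: what is moved stays moved. The work goes in short steps, Python scripts to look and compute and a shell command to move; the robot and the scene stay as the last step left them, time stands still between calls to the robot, and variables do not carry over. Pictures are saved under pics/ and viewed, at most 13 in all, crops included, and the job is handed in when it is done.

```bash
mkdir -p pics; cat > h.py <<'E'
import numpy as np,cv2,pickle
from station import telemetry,snapshot,manip
def snap(n,tag):
    s=snapshot(n); pickle.dump(s,open(f'pics/{tag}.pkl','wb')); cv2.imwrite(f'pics/{tag}.png',s['image'][:,:,::-1]); return s
def load(tag): return pickle.load(open(f'pics/{tag}.pkl','rb'))
def cam(s):
    R=cv2.Rodrigues(np.array(s['rvec'],float))[0]; t=np.array(s['tvec'],float).ravel(); return R,t,-R.T@t
def rays(s,uv):
    K=s['camera_matrix']; uv=np.atleast_2d(np.array(uv,float))
    x=cv2.undistortPoints(uv.reshape(-1,1,2),np.array(K,float),np.array([s['k1'],0,0,0.])).reshape(-1,2)
    R,t,c=cam(s); return c,np.c_[x,np.ones(len(x))]@R
def onz(s,uv,z):
    c,d=rays(s,uv); return c+d*((z-c[2])/d[:,2])[:,None]
def withdepth(s,uv):
    uv=np.atleast_2d(np.array(uv)); c,d=rays(s,uv)
    z=s['depth'][uv[:,1].astype(int),uv[:,0].astype(int)]; return c+d*z[:,None]
def proj(s,P):
    return cv2.projectPoints(np.atleast_2d(np.array(P,float)),np.array(s['rvec'],float),np.array(s['tvec'],float),np.array(s['camera_matrix'],float),np.array([s['k1'],0,0,0.]))[0].reshape(-1,2)
E
python3 - <<'E'
from h import *
print(telemetry.sense())
ims=[]
for n in ('top','side','wrist'):
    s=snap(n,n+'0'); print(n,cam(s)[2],cam(s)[0][2],s['camera_matrix'][0],s['k1'])
E
```

```text
{'t': 0.0, 'q': array([ 9.38494275e-01,  5.28470541e-01,  1.43388799e+00,  1.64484008e-05,
        1.18142795e+00, -1.78481448e-01]), 'qd': array([-0.00011937,  0.00133565, -0.00200977, -0.00103787,  0.00036537,
       -0.0016897 ]), 'tau': array([-6.56190264e-05, -4.42353594e+01, -1.78026545e+01, -2.10003755e-04,
        8.42353329e-03,  4.56941919e-06]), 'tcp_pos': array([0.27353064, 0.56116984, 0.2303355 ]), 'tool_rot': array([ 2.24971019e-01,  9.74364838e-01, -1.00500809e-03, -4.39588602e-04]), 'force': array([ 0.03293686, -0.22688759, -0.24974746]), 'ft_torque': array([-0.07742589, -0.01030353,  0.00446952]), 'gripper_force': 0.0, 'finger_gap': 0.9987827222733476}
top [0.42088495 0.10822333 0.9213434 ] [ 0.10358201 -0.00122756 -0.99462016] [350.18973109   0.         255.57731008] -0.03509544367077852
side [ 0.49264094 -0.7404557   0.47466881] [ 0.0467634   0.89425624 -0.44510555] [411.19840548   0.         262.44535228] 0.02775305039827874
wrist [0.21307465 0.59044998 0.37167691] [ 0.23823953 -0.1186877  -0.96392695] [281.5800984    0.         253.28285065] -0.0262362458593875
```

View pics/top0.png

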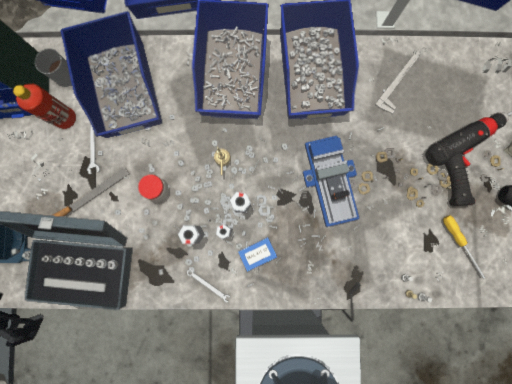

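View pics/side0.png

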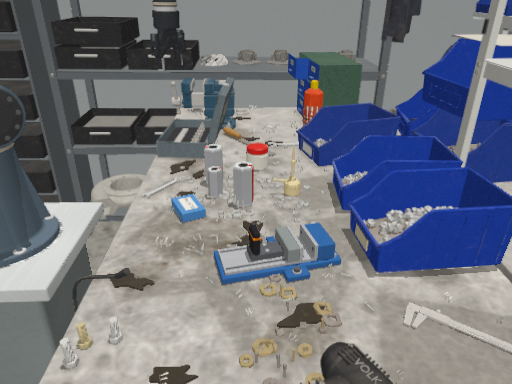

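The top view shows three hex bars at about (240,202), (189,236) and (223,232), the last being the smallest. The vice is at (332,180) with its blue fixed jaw at the top, the jar is at (150,187), and the oil can is at (222,160). The side view shows the handle at (254,235), with the jaws at (288,245) and (317,243). I'll zoom in on the top view and measure.

```bash
python3 - <<'E'
from h import *
s=load('top0'); im=s['image'][:,:,::-1]
a=cv2.resize(im[190:250,200:260],None,fx=6,fy=6,interpolation=cv2.INTER_CUBIC)
b=cv2.resize(im[130:230,295:365],None,fx=6,fy=6,interpolation=cv2.INTER_CUBIC)
o=np.zeros((600,790,3),np.uint8); o[:360,:360]=a; o[:600,365:785]=b
cv2.imwrite('pics/c1.png',o)
print(s['depth'].shape,(s['depth']>0).mean())
for n,uv in dict(small=(223,229),big=(243,200),big2=(189,240),fix=(324,146),slide=(332,168),bed=(335,158),hand=(337,188),can=(222,160),jar=(150,187)).items(): print(n,withdepth(s,[uv])[0].round(4))
E
```

```text
(384, 512) 0.9959665934244791
small [0.4273 0.1859 0.0746]
big [0.495  0.1369 0.0993]
big2 [0.4017 0.2628 0.0995]
fix [ 0.6376 -0.068   0.0466]
slide [ 0.5802 -0.0865  0.0489]
bed [ 0.6119 -0.1013  0.0208]
hand [ 0.531  -0.1013  0.0338]
can [0.6041 0.1932 0.0358]
jar [0.532  0.3704 0.0572]
```

View pics/c1.png

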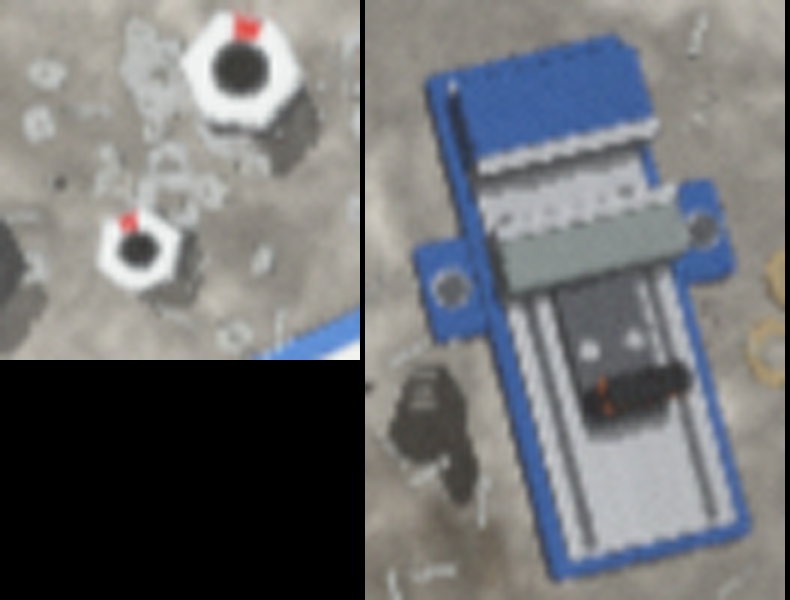

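```bash
cat >> h.py <<'E'
from scipy.spatial.transform import Rotation as Ro
def plan(xy_z,yaw):
    """tool-y along yaw (mod pi), tool down: print shift/turn in row units from the present measured pose"""
    s=telemetry.sense(); R=Ro.from_quat(s['tool_rot'])
    best=None
    for k in (0,np.pi):
        a=yaw+k; y=np.array([np.cos(a),np.sin(a),0]); z=np.array([0,0,-1.]); x=np.cross(y,z)
        T=Ro.from_matrix(np.c_[x,y,z]); rv=(R.inv()*T).as_rotvec()
        if best is None or np.linalg.norm(rv)<np.linalg.norm(best[0]): best=(rv,T)
    rv,T=best; d=np.array(xy_z)-s['tcp_pos']
    print('t',round(s['t'],2),'tcp',s['tcp_pos'].round(4),'q6',s['q'][5].round(2),'gap',round(s['finger_gap'],3),'F',s['force'].round(1))
    print('turn units total',(rv/(np.pi/2)).round(4),'| shift units before turn',(R.inv().apply(d)/.04).round(3),'| after turn',(T.inv().apply(d)/.04).round(3))
E
python3 - <<'E'
from h import *
s=load('top0'); hsv=cv2.cvtColor(s['image'],cv2.COLOR_RGB2HSV)
m=cv2.inRange(hsv,(100,120,60),(125,255,255)); m[:,:295]=0;m[:,365:]=0;m[:130]=0;m[232:]=0
ys,xs=np.nonzero(m); P=onz(s,np.c_[xs,ys],0.015)
r=cv2.minAreaRect(P[:,:2].astype(np.float32)); print('blue',r)
# standoff top
w=cv2.inRange(hsv,(0,0,215),(180,40,255)); red=cv2.inRange(hsv,(0,120,120),(8,255,255))|cv2.inRange(hsv,(172,120,120),(180,255,255))
box=np.zeros_like(w); box[220:245,212:234]=1
w=(w|red)*box; w=cv2.morphologyEx(w,cv2.MORPH_CLOSE,np.ones((3,3)))
c=max(cv2.findContours(w,0,1)[0],key=cv2.contourArea)
c=cv2.convexHull(c); mask=cv2.fillConvexPoly(np.zeros_like(w),c,1); ys,xs=np.nonzero(mask)
q=onz(s,np.c_[xs,ys],.072)[:,:2]; C=q.mean(0); print('top C',C,'area',len(xs),np.ptp(q,axis=0))
ys,xs=np.nonzero(red*box); rr=onz(s,np.c_[xs,ys],.072)[:,:2].mean(0)-C; print('red yaw',np.degrees(np.arctan2(rr[1],rr[0])),len(xs),rr)
U=lambda x,y:(295+(x-365)/6-.4,130+y/6-.4)
L=lambda p,z:onz(s,[U(*p)],z)[0]
for n,p,z in [('handleL',(583,400),.08),('handleR',(690,378),.08),('fixFaceL',(478,163),.05),('fixFaceR',(657,125),.05),('slL',(493,232),.05),('slR',(680,203),.05),('slBL',(512,292),.05),('slBR',(692,250),.05),('lugL',(450,290),.02),('lugR',(702,230),.02)]: print(n,L(p,z).round(4))
h=(L((583,400),.08)+L((690,378),.08))/2; print(h)
plan([h[0],h[1],.18],np.radians(12))
E
```

```text
blue ((0.554168701171875, -0.0911082848906517), (0.22538664937019348, 0.13384418189525604), 13.086461067199707)
top C [0.42233335 0.18683772] area 129 [0.02885275 0.02903982]
red yaw 20.713957661449378 2 [0.01098144 0.0041526 ]
handleL [ 0.5052 -0.0751  0.08  ]
handleR [ 0.514  -0.1187  0.08  ]
fixFaceL [ 0.6089 -0.0398  0.05  ]
fixFaceR [ 0.6252 -0.1162  0.05  ]
slL [ 0.5793 -0.0455  0.05  ]
slR [ 0.5916 -0.1249  0.05  ]
slBL [ 0.5538 -0.0529  0.05  ]
slBR [ 0.5715 -0.1294  0.05  ]
lugL [ 0.5593 -0.0315  0.02  ]
lugR [ 0.5855 -0.1422  0.02  ]
[ 0.50956399 -0.09691262  0.08      ]
t 0.15 tcp [0.2736 0.5613 0.2306] q6 -0.18 gap 1.003 F [-0.1 -0.5 -0.2]
turn units total [-1.100e-03  3.000e-04  5.778e-01] | shift units before turn [-12.515 -12.202   1.281] | after turn [-17.322   2.348   1.264]
```

```bash
R='';
python3 -m crank '-.83 -.81 0 0 0 0;-.83 -.81 0 0 0 0;-.83 -.81 0 0 0 0;-.83 -.81 0 0 0 0;-.83 -.81 0 0 0 0'
python3 -m crank '-.83 -.81 .1 0 0 0;-.83 -.81 .1 0 0 0;-.83 -.81 .1 0 0 0;-.83 -.81 .1 0 0 0;-.83 -.81 .1 0 0 0'
python3 -m crank '-.83 -.81 .1 0 0 0;-.83 -.81 .1 0 0 0;-.83 -.81 .1 0 0 0;-.83 -.81 .1 0 0 0;-.83 -.81 .1 0 0 0'
python3 -m crank '0 0 0 0 0 .09;0 0 0 0 0 .09;0 0 0 0 0 .09;0 0 0 0 0 .09;0 0 0 0 0 .09'
python3 -m crank '0 0 0 0 0 .09;0 0 0 0 0 .04;0 0 0 0 0 0;0 0 0 0 0 0;0 0 0 0 0 0'
python3 - <<'E'
from h import *
s=snap('wrist','w1')
plan([.51,-.097,.18],np.radians(12.5))
E
```

```text
t: 0.65
tcp_pos: [0.3523, 0.3417, 0.2312]
tool_rot: [0.225, 0.974, -0.0, 0.0]
force: [0.9, 0.5, 0.5]
finger_gap: 1.004
gripper_force: 0.0
t: 1.15
tcp_pos: [0.4306, 0.1232, 0.2112]
tool_rot: [0.225, 0.974, 0.0, 0.0]
force: [1.3, 0.6, 0.6]
finger_gap: 1.001
gripper_force: 0.0
t: 1.65
tcp_pos: [0.5087, -0.0953, 0.191]
tool_rot: [0.225, 0.974, 0.0, -0.0]
force: [0.7, 0.8, -0.2]
finger_gap: 0.999
gripper_force: 0.0
t: 2.15
tcp_pos: [0.5083, -0.0934, 0.191]
tool_rot: [0.551, 0.835, -0.0, -0.0]
force: [0.4, -0.6, -0.2]
finger_gap: 1.0
gripper_force: 0.0
t: 2.65
tcp_pos: [0.5085, -0.0934, 0.1912]
tool_rot: [0.63, 0.776, -0.0, -0.0]
force: [0.1, -0.2, -0.6]
finger_gap: 1.0
gripper_force: 0.0
t 2.7 tcp [ 0.5085 -0.0934  0.1913] q6 -0.6 gap 0.999 F [ 0.6 -0.3 -0.4]
turn units total [-0.0001 -0.0001 -0.0073] | shift units before turn [-0.097  0.019  0.282] | after turn [-0.097  0.018  0.282]
```

View pics/w1.png

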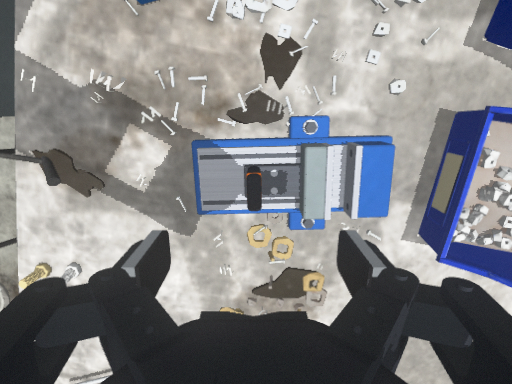

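The wrist view shows the vice lying along image x: handle at (254,188), sliding jaw at (315,180) and fixed jaw at (375,180). I'll refine its pose from colour masks.

```bash
python3 - <<'E'
from h import *
s=load('w1'); im=s['image']; hsv=cv2.cvtColor(im,cv2.COLOR_RGB2HSV)
def rect(m,z,n):
    c=max(cv2.findContours(m,0,1)[0],key=cv2.contourArea).reshape(-1,2)
    P=onz(s,c,z)[:,:2]; r=cv2.minAreaRect((P*1000).astype(np.float32)); M=cv2.boundingRect(c)
    print(n,M,np.round(r[0],1),np.round(r[1],1),round(r[2],2)); return c
def win(m,x0,x1,y0,y1):
    o=np.zeros_like(m); o[y0:y1,x0:x1]=m[y0:y1,x0:x1]; return o
blue=cv2.inRange(hsv,(100,120,60),(125,255,255))
rect(win(blue,185,400,110,235),.012,'blue all')
rect(win(blue,362,400,140,219),.05,'fixed top')
# sliding jaw
print(hsv[180,305:330:6],hsv[190,254],hsv[190,270],hsv[165,230])
D=s['depth']; ys,xs=np.mgrid[100:240,185:400]; P=withdepth(s,np.c_[xs.ravel(),ys.ravel()]); Z=P[:,2].reshape(140,215)
for lo,hi,n in ((.043,.056,'z50'),(.07,.09,'z80'),(.028,.038,'ram')):
    m=np.zeros(D.shape,np.uint8); m[100:240,185:400]=((Z>lo)&(Z<hi))*255
    for c in cv2.findContours(m,0,1)[0]:
        if cv2.contourArea(c)>60:
            c=c.reshape(-1,2); q=withdepth(s,c); r=cv2.minAreaRect((onz(s,c,np.median(q[:,2]))[:,:2]*1000).astype(np.float32)); print(n,cv2.boundingRect(c),np.median(q[:,2]).round(4),np.round(r[0],1),np.round(r[1],1),round(r[2],2))
# lines of jaw edges: column of gradient per row
g=cv2.cvtColor(im,cv2.COLOR_RGB2GRAY).astype(float); gx=cv2.Sobel(g,cv2.CV_64F,1,0)
def edge(u0,u1,v0,v1,z,n):
    rows=np.arange(v0,v1); cols=[]
    for v in rows:
        a=abs(gx[v,u0:u1]); k=a.argmax(); w=a[max(0,k-1):k+2]; cols.append(u0+max(0,k-1)+(w*np.arange(len(w))).sum()/w.sum())
    p=onz(s,np.c_[cols,rows],z)[:,:2]; vx,vy,x,y=cv2.fitLine((p*1000).astype(np.float32),cv2.DIST_HUBER,0,.01,.01).ravel()
    a=np.degrees(np.arctan2(vy,vx))%180-90; print(n,'col',np.median(cols),'pt',x.round(1),y.round(1),'normal yaw',a.round(2))
edge(385,400,150,210,.05,'fixed back'); edge(320,334,152,210,.05,'slide face'); edge(297,308,152,210,.05,'slide back')
edge(355,368,152,205,.05,'fixed front')
np.set_printoptions(linewidth=250); print(im[180,340:368].sum(1)//3, im[180,315:335].sum(1)//3, im[195,240:270].sum(1)//3)
E
```

```text
blue all (192, 116, 203, 114) [555.5 -92.7] [231.9 135.5] 13.62
fixed top (362, 140, 33, 77) [635.2 -70.1] [32.5 84.1] 17.66
[[ 90  21 156]
 [ 96  22 185]
 [ 95  24 184]
 [ 97  24 184]
 [111  11 231]] [102  25  52] [111  24 108] [105  19 159]
z50 (303, 145, 32, 75) 0.0474 [575.9 -88.3] [31.1 80.6] 13.32
z50 (349, 144, 46, 75) 0.0455 [631.7 -75.4] [42.8 80.7] 13.19
z80 (247, 174, 15, 37) 0.0756 [ 511.  -103.1] [13.5 35.8] 11.94
ram (244, 144, 69, 70) 0.0324 [532.4 -93.3] [69.6 78.6] 5.94
ram (346, 143, 8, 73) 0.0341 [611.5 -80.5] [ 4.4 81.4] 12.57
fixed back col 391.35098724134866 pt 652.6 -80.3 normal yaw 13.44
slide face col 326.36233254531123 pt 582.4 -79.4 normal yaw 13.32
slide back col 303.9965156794425 pt 559.5 -83.2 normal yaw 13.03
fixed front col 358.9684684684685 pt 614.5 -72.9 normal yaw 22.3
[147 144 145 143 134 107  95  93  94  95  96  95  93 112 192 225 225 222 224 223 170 129 132 131 132 133 131 135] [176 177 177 176 176 179 177 179 177 172 149 170 228 227 225 225 229 231 222 222] [225 215 157 158 142  78  76  52  48  51  50  51  51  51  48  50  50  53  52  49  53  77 117 117 119 115 117 112  92 119]
```

```bash
python3 - <<'E'
from h import *
s=load('w1'); cv2.imwrite('pics/c2.png',cv2.resize(s['image'][105:235,185:400,::-1],None,fx=3.7,fy=3.7,interpolation=cv2.INTER_CUBIC))
E
```

```text
(no output)
```

View pics/c2.png

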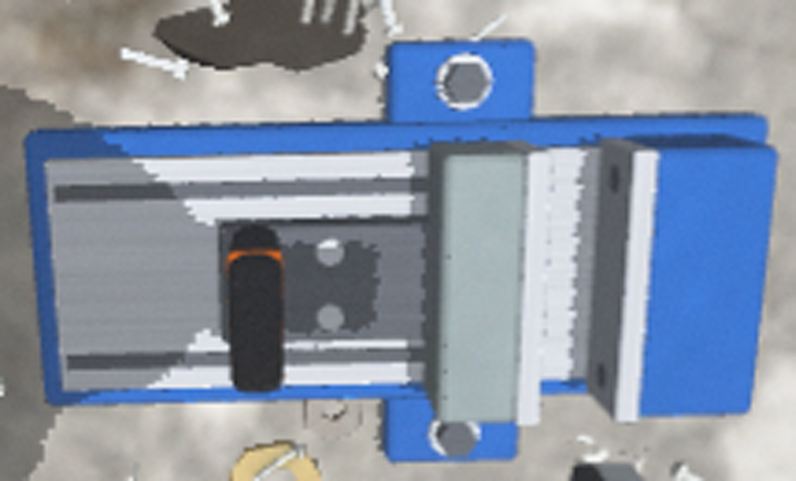

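The crop shows a handle plate of about 13.5×36 mm, with the vice yawed about 13.3° and the jaw open about 20 mm. Next I'll grip the handle.

```bash
python3 - <<'E'
from h import *
plan([.5108,-.1032,.044],np.radians(13.3))
E
```

```text
t 2.7 tcp [ 0.5085 -0.0934  0.1913] q6 -0.6 gap 0.999 F [ 0.6 -0.3 -0.4]
turn units total [-0.0001 -0.0001 -0.0162] | shift units before turn [-0.253  0.007  3.682] | after turn [-0.253  0.     3.682]
```

```bash
python3 -m crank '-.25 0 .4 0 0 -.016;0 0 .4 0 0 0;0 0 .4 0 0 0;0 0 .4 0 0 0;0 0 .4 0 0 0' 0.06 30
python3 -m crank '0 0 .5 0 0 0;0 0 .5 0 0 0;0 0 .5 0 0 0;0 0 .18 0 0 0;0 0 0 0 0 0'
python3 -m crank '0 0 0 0 0 0;0 0 0 0 0 0;0 0 0 0 0 0;0 0 0 0 0 0;0 0 0 0 0 0' -1 40
python3 -m crank '0 0 0 0 0 0;0 0 0 0 0 0;0 0 0 0 0 0;0 0 0 0 0 0;0 0 0 0 0 0'
python3 - <<'E'
from h import *
plan([.5108,-.1032,.044],np.radians(13.3)); print(np.degrees(Ro.from_quat(telemetry.sense()['tool_rot']).as_matrix()[:,1]*1), telemetry.sense()['ft_torque'])
E
```

```text
t: 3.2
tcp_pos: [0.5107, -0.1033, 0.1107]
tool_rot: [0.621, 0.784, 0.0, 0.0]
force: [0.3, 0.7, 0.1]
finger_gap: 0.527
gripper_force: 0.0
t: 3.7
tcp_pos: [0.51, -0.103, 0.0433]
tool_rot: [0.621, 0.784, -0.0, -0.001]
force: [-0.4, -0.4, 0.2]
finger_gap: 0.531
gripper_force: 0.0
t: 4.2
tcp_pos: [0.5112, -0.1034, 0.0451]
tool_rot: [0.621, 0.784, 0.0, 0.001]
force: [-0.3, -0.8, 6.1]
finger_gap: 0.159
gripper_force: 40.3
t: 4.7
tcp_pos: [0.5112, -0.1035, 0.0451]
tool_rot: [0.621, 0.784, 0.0, 0.001]
force: [-0.4, 0.2, 6.2]
finger_gap: 0.157
gripper_force: 40.3
t 4.7 tcp [ 0.5112 -0.1035  0.0451] q6 -0.65 gap 0.157 F [-0.4  0.2  6.2]
turn units total [ 0.001   0.0008 -0.0006] | shift units before turn [ 0.009 -0.008  0.028] | after turn [ 0.009 -0.008  0.028]
[55.77100958 13.12982995  0.09168671] [0.02399824 0.05603395 0.08322446]
```

```bash
python3 -m crank '0 -.07 0 0 0 0;0 -.07 0 0 0 0;0 -.07 0 0 0 0;0 -.07 0 0 0 0;0 -.05 0 0 0 0'
python3 -m crank '0 -.025 0 0 0 0;0 -.025 0 0 0 0;0 -.025 0 0 0 0;0 -.025 0 0 0 0;0 0 0 0 0 0'
```

```text
t: 5.2
tcp_pos: [0.4993, -0.1063, 0.0451]
tool_rot: [0.621, 0.784, 0.001, 0.002]
force: [3.7, 3.8, 6.4]
finger_gap: 0.156
gripper_force: 40.3
t: 5.7
tcp_pos: [0.4978, -0.1068, 0.0451]
tool_rot: [0.621, 0.784, 0.002, 0.004]
force: [9.6, 8.0, 3.2]
finger_gap: 0.154
gripper_force: 40.0
```

```bash
python3 -m crank '0 -.04 0 0 0 0;0 -.04 0 0 0 0;0 0 0 0 0 0;0 0 0 0 0 0;0 0 0 0 0 0'
python3 - <<'E'
from h import *
print(telemetry.sense()); s=snap('wrist','w2')
g=cv2.cvtColor(s['image'],cv2.COLOR_RGB2GRAY); cv2.imwrite('pics/c3.png',cv2.resize(s['image'][60:300,120:440,::-1],None,fx=2.4,fy=2.4))
E
```

```text
t: 6.2
tcp_pos: [0.4978, -0.1069, 0.0451]
tool_rot: [0.622, 0.783, 0.004, 0.006]
force: [18.0, 15.2, -1.2]
finger_gap: 0.162
gripper_force: 42.7
{'t': 6.2, 'q': array([-0.43425757,  0.68113425,  1.87227942,  0.00926855,  0.57502038,
       -0.67055546]), 'qd': array([ 5.48209372e-05, -2.36253135e-04, -2.72272848e-03,  5.18805614e-04,
        4.29983373e-04,  7.32470413e-04]), 'tau': array([ -9.74866927, -39.10084605,  -1.20660625,  -2.86655121,
         1.7235741 ,   0.09612804]), 'tcp_pos': array([ 0.49780732, -0.10686976,  0.04513882]), 'tool_rot': array([0.62184928, 0.78310517, 0.00399615, 0.00581359]), 'force': array([18.03108475, 15.24946868, -1.17499385]), 'ft_torque': array([ 2.27200013, -1.65012846,  0.17579639]), 'gripper_force': 42.692813873291016, 'finger_gap': 0.16230053316932466}
```

View pics/c3.png

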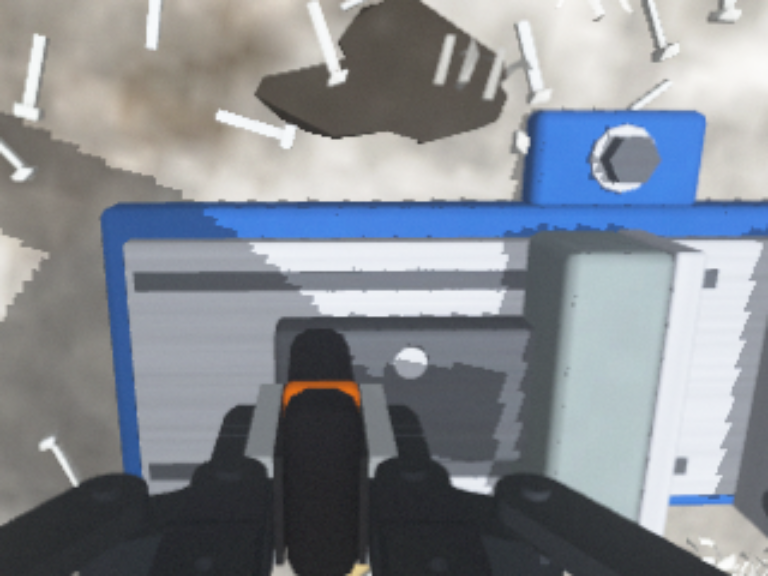

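```bash
python3 -m crank '0 .04 0 0 0 0;0 .04 0 0 0 0;0 .05 0 0 0 0;0 0 0 0 0 0;0 0 0 0 0 0'
python3 - <<'E'
from h import *
s=telemetry.sense(); R=Ro.from_quat(s['tool_rot']).as_matrix(); g=s['tcp_pos']-.019*R[:,2]; print(s['force'],R[:,1],R[:,2],'grasp',g)
E
python3 -m crank '0 0 0 0 0 0;0 0 0 0 0 0;0 0 0 0 0 0;0 0 -.5 0 0 0;0 0 -.9 0 0 0' 0.06
python3 -m crank '0 0 -.9 0 0 0;0 0 -.9 0 0 0;0 0 -.7 0 0 0;0 0 0 0 0 0;0 0 0 0 0 0'
python3 - <<'E'
from h import *
plan([.4223,.1868,.20],np.radians(20)); snap('top','t2'); snap('wrist','w3')
E
```

```text
t: 6.75
tcp_pos: [0.4977, -0.1067, 0.0451]
tool_rot: [0.621, 0.784, 0.001, 0.002]
force: [4.0, 3.9, 5.8]
finger_gap: 0.161
gripper_force: 40.6
[4.00264675 3.94051374 5.78531094] [0.97345696 0.22883618 0.00394299] [ 4.27235891e-03 -9.43929498e-04 -9.99990428e-01] grasp [ 0.49759807 -0.10665625  0.06410268]
t: 7.25
tcp_pos: [0.4935, -0.106, 0.0984]
tool_rot: [0.621, 0.784, -0.001, -0.003]
force: [0.8, 0.4, 0.6]
finger_gap: 0.529
gripper_force: 0.0
t: 7.75
tcp_pos: [0.4954, -0.1067, 0.2002]
tool_rot: [0.621, 0.784, -0.0, 0.0]
force: [-0.2, 0.1, -0.1]
finger_gap: 0.527
gripper_force: 0.0
t 7.75 tcp [ 0.4954 -0.1067  0.2002] q6 -0.66 gap 0.527 F [-0.2  0.1 -0.1]
turn units total [ 0.0001  0.0002 -0.0752] | shift units before turn [ 7.56e+00 -9.90e-02  2.00e-03] | after turn [7.519e+00 7.920e-01 4.000e-03]
```

```bash
python3 -m crank '.9 0 0 0 0 0;.9 0 0 0 0 0;.9 0 0 0 0 0;.9 0 0 0 0 0;.9 0 0 0 0 0' 1
python3 -m crank '.9 0 0 0 0 -.075;.9 0 0 0 0 0;.9 -.1 0 0 0 0;.36 0 0 0 0 0;0 0 0 0 0 0'
python3 - <<'E'
from h import *
plan([.4223,.1868,.20],np.radians(20)); s=snap('wrist','w4'); print(proj(s,[[.4223,.1868,.072]]))
E
```

```text
t: 8.35
tcp_pos: [0.4529, 0.0698, 0.1984]
tool_rot: [0.621, 0.784, -0.001, -0.002]
force: [-0.1, 0.8, -0.2]
finger_gap: 1.001
gripper_force: 0.0
t: 8.85
tcp_pos: [0.4108, 0.1847, 0.1986]
tool_rot: [0.572, 0.82, -0.001, -0.002]
force: [-0.1, 0.2, 0.4]
finger_gap: 1.0
gripper_force: 0.0
t 8.85 tcp [0.4108 0.1847 0.1986] q6 -0.18 gap 1.0 F [-0.1  0.2  0.4]
turn units total [-0.0027 -0.0006  0.0021] | shift units before turn [-0.05   0.289 -0.037] | after turn [-0.049  0.289 -0.036]
[[265.89644967 181.38318642]]
```

View pics/w4.png

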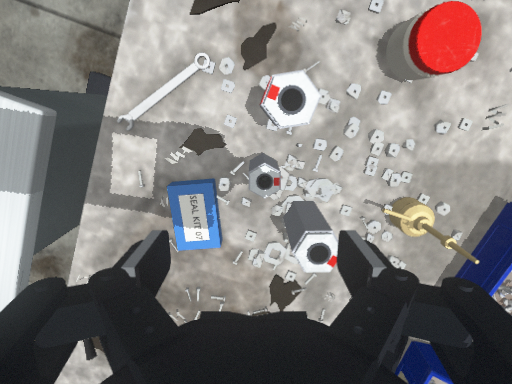

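The wrist view shows the small standoff at (265,181) with its red stripe pointing right, towards (277,182). The seal kit is at (194,215) and the nearest big bar at (320,254). I'll measure the standoff accurately.

```bash
python3 - <<'E'
from h import *
s=load('w4'); im=s['image']; hsv=cv2.cvtColor(im,cv2.COLOR_RGB2HSV)
D=s['depth']; x0,x1,y0,y1=235,300,145,205
ys,xs=np.mgrid[y0:y1,x0:x1]; P=withdepth(s,np.c_[xs.ravel(),ys.ravel()]); Z=P[:,2].reshape(ys.shape)
tp=np.median(Z[(Z>.065)&(Z<.08)]); print('depth top',tp)
m=((Z>tp-.0025)).astype(np.uint8)  # top face incl. bore?
red=((cv2.inRange(hsv,(0,110,100),(8,255,255))|cv2.inRange(hsv,(172,110,100),(180,255,255)))[y0:y1,x0:x1]>0)
c=max(cv2.findContours(m,0,1)[0],key=cv2.contourArea); h=cv2.convexHull(c).reshape(-1,2)+[x0,y0]
mm=cv2.fillConvexPoly(np.zeros(D.shape,np.uint8),h,1); v,u=np.nonzero(mm); q=onz(s,np.c_[u,v],.072)[:,:2]; C=q.mean(0)
hp=onz(s,h,.072)[:,:2]; hp3=hp.astype(np.float32)*1000
print('C',C,'n',len(u),'minrect',cv2.minAreaRect(hp3))
a=np.radians(np.arange(0,60,1.)); 
w=[sum(np.ptp(hp@[np.cos(t+k),np.sin(t+k)]) for k in np.radians([0,60,120])) for t in a]; i=int(np.argmin(w)); print('flat yaw mod60',i,w[i]/3,max(w)/3)
v,u=np.nonzero(red); v+=y0;u+=x0; rr=onz(s,np.c_[u,v],.072)[:,:2]; rd=rr.mean(0)-C; print('red',len(u),np.degrees(np.arctan2(rd[1],rd[0])),np.linalg.norm(rd))
# bore
b=((im[y0:y1,x0:x1].max(2)<70)&(m>0)|((im[y0:y1,x0:x1].max(2)<60))).astype(np.uint8)
n,l,st,ce=cv2.connectedComponentsWithStats(b)
for k in range(1,n):
    if st[k,4]>15: print('dark',st[k],onz(s,[ce[k]+[x0,y0]],.072)[0])
for k in range(1,n):
    pass
o=cv2.resize(im[y0:y1,x0:x1,::-1],None,fx=8,fy=8,interpolation=cv2.INTER_CUBIC); o2=cv2.resize(cv2.merge([m*255]*3),None,fx=4,fy=4,interpolation=0)
cc=np.zeros((480,790,3),np.uint8); cc[:480,:520]=o; cc[:240,525:785]=o2; cv2.imwrite('pics/c4.png',cc)
# two-view height: top cam centre vs wrist centre rays
t=load('top0'); 
uv_t=proj(t,[[.42233,.18684,.072]])[0]; uv_w=proj(s,[[*C,.072]])[0]
c1,d1=rays(t,[uv_t]);c2,d2=rays(s,[uv_w]); A=np.c_[d1[0],-d2[0]]; k=np.linalg.lstsq(A,c2-c1,rcond=None)[0]; print('tri',c1+d1[0]*k[0],c2+d2[0]*k[1])
E
```

```text
depth top 0.07065585270826319
C [0.42083891 0.18718264] n 855 minrect ((420.55621337890625, 187.59422302246094), (33.90129852294922, 30.884552001953125), 53.76164245605469)
flat yaw mod60 23 0.031184061788866357 0.03429670567077984
red 39 15.708491829409963 0.011142470500416942
dark [ 23  30  14  14 143] [0.42086649 0.18629742 0.072     ]
tri [0.4223342  0.18706837 0.06953283] [0.42114609 0.18661726 0.06948906]
```

View pics/c4.png

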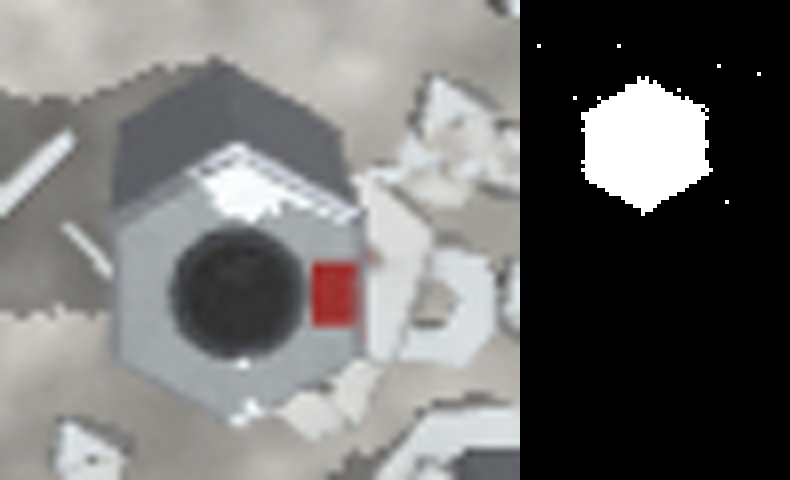

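The crop shows the hex with its flat normal almost along image x, and the red stripe pointing right, giving a yaw of about 20°. I'll check the height of the seal kit box and plan the grasp.

```bash
python3 - <<'E'
from h import *
s=load('w4'); print(withdepth(s,[(200,200),(175,190),(215,183),(215,240)]).round(3))
plan([.4209,.1867,.034],np.radians(20.3))
E
```

```text
[[0.363 0.127 0.021]
 [0.332 0.128 0.02 ]
 [0.373 0.147 0.002]
 [0.396 0.083 0.022]]
t 8.9 tcp [0.4118 0.1838 0.1988] q6 -0.18 gap 1.0 F [0.1 0.7 0.6]
turn units total [-0.002  -0.0002 -0.0019] | shift units before turn [-0.01   0.251  4.12 ] | after turn [-0.01   0.238  4.121]
```

```bash
python3 -m crank '0 .12 .3 0 0 0;0 .12 .6 0 0 0;0 0 .6 0 0 0;0 0 .3 0 0 0;0 0 0 0 0 0' 0.3
python3 - <<'E'
from h import *
plan([.4209,.1867,.034],np.radians(20.3))
E
```

```text
t: 9.4
tcp_pos: [0.4213, 0.1853, 0.1255]
tool_rot: [0.575, 0.818, -0.002, -0.002]
force: [-0.4, 0.6, 0.2]
finger_gap: 0.649
gripper_force: 0.0
t 9.4 tcp [0.4213 0.1853 0.1255] q6 -0.18 gap 0.649 F [-0.4  0.6  0.2]
turn units total [-0.0033 -0.0005 -0.0049] | shift units before turn [0.035 0.015 2.289] | after turn [0.037 0.003 2.289]
```

```bash
python3 -m crank '.03 0 .5 -.003 0 -.005;0 0 .6 0 0 0;0 0 .6 0 0 0;0 0 .5 0 0 0;0 0 .09 0 0 0'
python3 -m crank '0 0 0 0 0 0;0 0 0 0 0 0;0 0 0 0 0 0;0 0 0 0 0 0;0 0 0 0 0 0' -1 50
python3 -m crank '0 0 0 0 0 0;0 0 0 0 0 0;0 0 -.1 0 0 0;0 0 -.3 0 0 0;0 0 -.6 0 0 0'
python3 -m crank '0 0 -.9 0 0 0;0 0 -.9 0 0 0;0 0 -.9 0 0 0;0 0 -.3 0 0 0;0 0 0 0 0 0'
python3 - <<'E'
from h import *
g=np.array([.4976,-.1067]); a=np.radians(13.25); e=np.array([np.cos(a),np.sin(a)])
p=g+.100*e; print(p); plan([*p,.18],a)
snap('wrist','w5')
E
```

```text
t: 9.9
tcp_pos: [0.4217, 0.1871, 0.0349]
tool_rot: [0.571, 0.821, 0.001, 0.0]
force: [0.4, -0.4, 0.8]
finger_gap: 0.645
gripper_force: 0.0
t: 10.4
tcp_pos: [0.4222, 0.1881, 0.037]
tool_rot: [0.57, 0.821, 0.002, 0.002]
force: [-0.4, 0.2, 0.7]
finger_gap: 0.367
gripper_force: 49.9
t: 10.9
tcp_pos: [0.4202, 0.1876, 0.0757]
tool_rot: [0.57, 0.821, 0.0, -0.0]
force: [-0.0, 0.3, -2.6]
finger_gap: 0.366
gripper_force: 50.0
t: 11.4
tcp_pos: [0.422, 0.188, 0.1984]
tool_rot: [0.57, 0.821, 0.004, 0.003]
force: [-0.7, -1.4, -2.9]
finger_gap: 0.368
gripper_force: 50.4
[ 0.59493793 -0.08377996]
t 11.4 tcp [0.422  0.188  0.1984] q6 -0.18 gap 0.368 F [-0.7 -1.4 -2.9]
turn units total [0.0058 0.0001 0.08  ] | shift units before turn [-7.876  1.674  0.481] | after turn [-7.604  2.651  0.46 ]
```

View pics/w5.png

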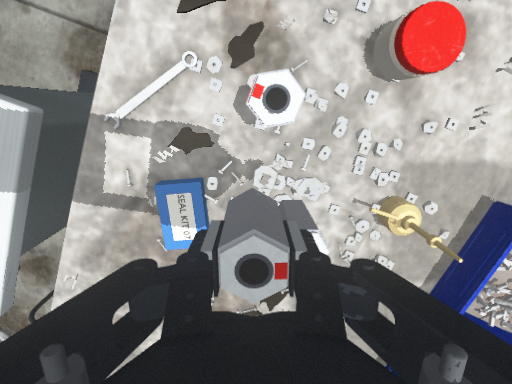

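The standoff is held square, with its red stripe at (281,270) to the right of the bore at (254,271). Moving to above the vice.

```bash
python3 -m crank '-.5 .1 0 0 0 0;-.88 .19 0 0 0 0;-.88 .19 0 0 0 0;-.88 .19 0 0 0 0;-.88 .19 0 0 0 0'
python3 -m crank '-.88 .19 0 0 0 0;-.88 .19 0 0 0 0;-.88 .19 0 0 0 0;-.88 .18 0 0 0 0;-.33 0 0 0 0 0'
python3 -m crank '0 0 .1 .003 0 .04;0 0 .2 .003 0 .04;0 0 .1 0 0 0;0 0 0 0 0 0;0 0 0 0 0 0'
python3 - <<'E'
from h import *
plan([.59494,-.08378,.12],np.radians(13.25))
E
```

```text
t: 11.95
tcp_pos: [0.5086, 0.048, 0.1945]
tool_rot: [0.57, 0.821, 0.001, -0.001]
force: [-0.4, -0.5, -3.3]
finger_gap: 0.364
gripper_force: 50.3
t: 12.45
tcp_pos: [0.5927, -0.0879, 0.1944]
tool_rot: [0.571, 0.821, 0.001, 0.001]
force: [0.5, -0.4, -3.5]
finger_gap: 0.369
gripper_force: 50.3
t: 12.95
tcp_pos: [0.5908, -0.0842, 0.1801]
tool_rot: [0.62, 0.784, -0.002, -0.002]
force: [0.2, -0.2, -3.3]
finger_gap: 0.364
gripper_force: 50.3
t 12.95 tcp [ 0.5908 -0.0842  0.1801] q6 -0.56 gap 0.364 F [ 0.2 -0.2 -3.3]
turn units total [-0.004  -0.0007  0.0007] | shift units before turn [-0.014  0.112  1.502] | after turn [-0.012  0.103  1.503]
```

```bash
python3 -m crank '0 .1 .4 -.004 0 0;0 0 .6 0 0 0;0 0 .6 0 0 0;0 0 .3 0 0 0;0 0 0 0 0 0'
python3 -m crank '0 0 0 0 0 0;0 0 0 0 0 0;0 0 0 0 0 0;0 0 0 0 0 0;0 0 0 0 0 0'
python3 - <<'E'
from h import *
plan([.59494,-.08378,.095],np.radians(13.25))
a=snap('wrist','w6');b=snap('side','s6')
x=cv2.resize(b['image'][190:290,205:350,::-1],None,fx=5,fy=5,interpolation=cv2.INTER_CUBIC); cv2.imwrite('pics/c5.png',x)
plan([.59494,-.08378,.095],np.radians(13.25))
E
```

```text
t: 13.45
tcp_pos: [0.5941, -0.0833, 0.1032]
tool_rot: [0.621, 0.784, -0.0, -0.001]
force: [-0.2, -0.3, -3.2]
finger_gap: 0.371
gripper_force: 50.2
t: 13.95
tcp_pos: [0.5956, -0.084, 0.1054]
tool_rot: [0.621, 0.784, 0.001, 0.001]
force: [0.4, 0.5, -2.9]
finger_gap: 0.365
gripper_force: 50.2
t 13.95 tcp [ 0.5956 -0.084   0.1054] q6 -0.56 gap 0.365 F [ 0.4  0.5 -2.9]
turn units total [ 0.0015  0.0003 -0.0001] | shift units before turn [ 0.008 -0.016  0.259] | after turn [ 0.008 -0.016  0.259]
t 14.05 tcp [ 0.5955 -0.0839  0.1051] q6 -0.56 gap 0.368 F [ 0.2 -0.  -2.1]
turn units total [ 0.0012  0.0002 -0.0001] | shift units before turn [ 0.006 -0.013  0.252] | after turn [ 0.006 -0.012  0.252]
```

View pics/c5.png

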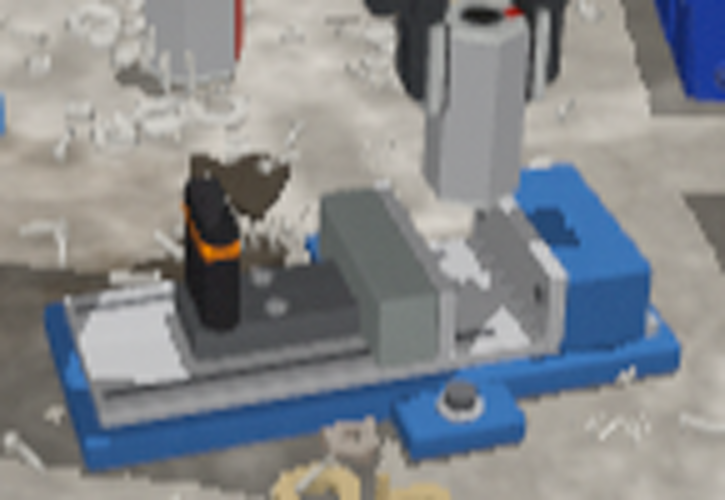

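The side view shows the standoff above the gap, centred between the jaws, with the red towards the fixed jaw. Lowering it now, watching the forces.

```bash
python3 -m crank '0 -.02 .15 .001 0 0;0 0 .2 0 0 0;0 0 .2 0 0 0;0 0 .15 0 0 0;0 0 0 0 0 0'
python3 - <<'E'
from h import *
plan([.5947,-.08378,.057],np.radians(13.25))
E
python3 -m crank '0 0 .08 0 0 0;0 0 .08 0 0 0;0 0 .08 0 0 0;0 0 .08 0 0 0;0 0 0 0 0 0'
python3 - <<'E'
from h import *
plan([.5947,-.08378,.057],np.radians(13.25))
E
```

```text
t: 14.55
tcp_pos: [0.5939, -0.0838, 0.0753]
tool_rot: [0.621, 0.784, -0.0, -0.001]
force: [0.4, 0.6, -3.0]
finger_gap: 0.365
gripper_force: 50.2
t 14.55 tcp [ 0.5939 -0.0838  0.0753] q6 -0.56 gap 0.365 F [ 0.4  0.6 -3. ]
turn units total [-0.0012 -0.0008 -0.0002] | shift units before turn [-0.003  0.02   0.458] | after turn [-0.003  0.019  0.458]
t: 15.05
tcp_pos: [0.5943, -0.0839, 0.0635]
tool_rot: [0.621, 0.784, -0.0, -0.0]
force: [-0.6, 0.0, -2.8]
finger_gap: 0.364
gripper_force: 50.2
t 15.05 tcp [ 0.5943 -0.0839  0.0635] q6 -0.56 gap 0.364 F [-0.6  0.  -2.8]
turn units total [-0.0005 -0.0003 -0.0001] | shift units before turn [0.001 0.012 0.164] | after turn [0.001 0.012 0.164]
```

```bash
python3 -m crank '0 0 .03 0 0 0;0 0 .03 0 0 0;0 0 .03 0 0 0;0 0 .03 0 0 0;0 0 0 0 0 0'
python3 -m crank '0 0 .02 0 0 0;0 0 .02 0 0 0;0 0 0 0 0 0;0 0 0 0 0 0;0 0 0 0 0 0'
```

```text
t: 15.55
tcp_pos: [0.5945, -0.084, 0.059]
tool_rot: [0.621, 0.784, -0.0, -0.0]
force: [-0.2, 0.5, -2.5]
finger_gap: 0.367
gripper_force: 50.2
t: 16.05
tcp_pos: [0.5947, -0.0841, 0.0576]
tool_rot: [0.621, 0.784, -0.0, 0.0]
force: [0.1, 0.1, -4.0]
finger_gap: 0.366
gripper_force: 50.2
```

```bash
python3 -m crank '0 0 .02 0 0 0;0 0 .02 0 0 0;0 0 0 0 0 0;0 0 0 0 0 0;0 0 0 0 0 0'
python3 -m crank '0 0 .02 0 0 0;0 0 0 0 0 0;0 0 0 0 0 0;0 0 0 0 0 0;0 0 0 0 0 0'
```

```text
t: 16.55
tcp_pos: [0.5948, -0.0841, 0.0571]
tool_rot: [0.621, 0.784, 0.0, 0.0]
force: [-1.7, 0.5, 5.8]
finger_gap: 0.37
gripper_force: 51.2
t: 17.05
tcp_pos: [0.5948, -0.0841, 0.0571]
tool_rot: [0.621, 0.784, 0.0, 0.0]
force: [-3.0, -0.0, 11.0]
finger_gap: 0.364
gripper_force: 51.9
```

```bash
python3 -m crank '0 0 -.04 0 0 0;0 0 0 0 0 0;0 0 0 0 0 0;0 0 0 0 0 0;0 0 0 0 0 0'
python3 -m crank '0 0 0 0 0 0;0 0 0 0 0 0;0 0 0 0 0 0;0 0 -.1 0 0 0;0 0 -.3 0 0 0' 0.2
python3 -m crank '0 0 -.5 0 0 0;0 0 -.8 0 0 0;0 0 -.9 0 0 0;0 0 -.7 0 0 0;0 0 0 0 0 0'
python3 - <<'E'
from h import *
g=np.array([.4976,-.1067]); plan([*g,.18],np.radians(13.25))
a=snap('wrist','w7');b=snap('side','s7')
x=cv2.resize(b['image'][190:290,205:350,::-1],None,fx=4,fy=4,interpolation=cv2.INTER_CUBIC)
y=cv2.resize(a['image'][90:290,180:380,::-1],None,fx=1,fy=1)
cv2.imwrite('pics/c6.png',np.hstack([x,np.pad(y,((0,200),(0,0),(0,0)))]))
E
```

```text
t: 17.55
tcp_pos: [0.595, -0.0842, 0.0571]
tool_rot: [0.621, 0.784, 0.0, 0.0]
force: [-0.6, -0.0, 5.1]
finger_gap: 0.367
gripper_force: 51.2
t: 18.05
tcp_pos: [0.5937, -0.0838, 0.0722]
tool_rot: [0.621, 0.784, -0.0, -0.001]
force: [-0.6, -0.1, 0.2]
finger_gap: 0.598
gripper_force: 0.0
t: 18.55
tcp_pos: [0.5978, -0.085, 0.1945]
tool_rot: [0.621, 0.784, 0.002, 0.005]
force: [0.7, -0.8, 0.0]
finger_gap: 0.603
gripper_force: 0.0
t 18.55 tcp [ 0.5978 -0.085   0.1945] q6 -0.56 gap 0.603 F [ 0.7 -0.8  0. ]
turn units total [0.006  0.0038 0.    ] | shift units before turn [ 0.047 -2.565  0.339] | after turn [ 0.045 -2.562  0.363]
```

View pics/c6.png

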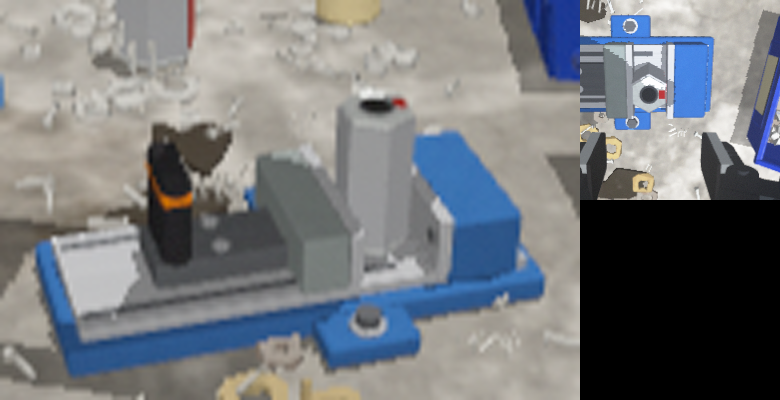

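The standoff is upright on the bed with its red flat facing the fixed jaw. I'll check the mid-width offset and go back to the handle.

```bash
python3 -m crank '0 -.4 .1 .006 .004 0;0 -.6 .1 0 0 0;0 -.6 .1 0 0 0;0 -.6 0 0 0 0;0 -.36 0 0 0 0' 0.06
python3 -m crank '0 0 0 0 0 0;0 0 0 0 0 0;0 0 0 0 0 0;0 0 0 0 0 0;0 0 0 0 0 0'
python3 - <<'E'
from h import *
s=load('w7'); im=s['image']; b=(im[165:205,230:270].max(2)<70).astype(np.uint8); n,l,st,ce=cv2.connectedComponentsWithStats(b)
k=1+st[1:,4].argmax(); p=onz(s,[ce[k]+[230,165]],.092)[0]; print('bore',st[k],p)
a=np.radians(13.25); d=p[:2]-np.array([.4976,-.1067]); print('along/lateral from handle',d@[np.cos(a),np.sin(a)],d@[-np.sin(a),np.cos(a)])
plan([.4976,-.1067,.044],np.radians(13.25))
E
```

```text
t: 19.15
tcp_pos: [0.4916, -0.1068, 0.176]
tool_rot: [0.621, 0.784, -0.003, -0.008]
force: [0.4, 0.6, -0.3]
finger_gap: 0.533
gripper_force: 0.0
t: 19.65
tcp_pos: [0.4954, -0.1073, 0.1775]
tool_rot: [0.621, 0.784, -0.002, -0.005]
force: [0.5, -0.1, -0.0]
finger_gap: 0.532
gripper_force: 0.0
bore [ 12  13  13  13 138] [ 0.59395138 -0.08504768  0.092     ]
along/lateral from handle 0.0987491498622062 -0.0010078549755409422
t 19.65 tcp [ 0.4954 -0.1073  0.1775] q6 -0.66 gap 0.532 F [ 0.5 -0.1 -0. ]
turn units total [-0.0059 -0.0039  0.0003] | shift units before turn [-0.017  0.087  3.336] | after turn [3.000e-03 5.600e-02 3.337e+00]
```

```bash
python3 -m crank '0 .05 .3 -.006 -.004 0;0 0 .5 0 0 0;0 0 .5 0 0 0;0 0 .3 0 0 0;0 0 0 0 0 0'
python3 - <<'E'
from h import *
plan([.4976,-.1067,.044],np.radians(13.25))
E
```

```text
t: 20.15
tcp_pos: [0.4958, -0.1065, 0.1121]
tool_rot: [0.621, 0.784, -0.0, -0.002]
force: [-0.3, -0.3, -0.1]
finger_gap: 0.534
gripper_force: 0.0
t 20.15 tcp [ 0.4958 -0.1065  0.1121] q6 -0.66 gap 0.534 F [-0.3 -0.3 -0.1]
turn units total [-0.0018 -0.0013  0.    ] | shift units before turn [-0.019  0.046  1.704] | after turn [-0.016  0.041  1.704]
```

```bash
python3 -m crank '0 .03 .5 0 0 0;0 0 .5 0 0 0;0 0 .5 0 0 0;0 0 .18 0 0 0;0 0 0 0 0 0'
python3 -m crank '0 0 0 0 0 0;0 0 0 0 0 0;0 0 0 0 0 0;0 0 0 0 0 0;0 0 0 0 0 0' -1 40
python3 -m crank '0 .02 0 0 0 0;0 .02 0 0 0 0;0 .02 0 0 0 0;0 .02 0 0 0 0;0 0 0 0 0 0'
```

```text
t: 20.65
tcp_pos: [0.4978, -0.1066, 0.0461]
tool_rot: [0.621, 0.784, -0.0, -0.0]
force: [-0.0, 0.2, -0.7]
finger_gap: 0.532
gripper_force: 0.0
t: 21.15
tcp_pos: [0.4984, -0.107, 0.0475]
tool_rot: [0.621, 0.784, 0.0, 0.001]
force: [-0.9, -1.7, 6.0]
finger_gap: 0.157
gripper_force: 40.4
t: 21.65
tcp_pos: [0.5, -0.1066, 0.0475]
tool_rot: [0.621, 0.784, -0.001, -0.0]
force: [-5.3, -3.6, 8.4]
finger_gap: 0.153
gripper_force: 40.9
```

```bash
python3 -m crank '0 .02 0 0 0 0;0 .02 0 0 0 0;0 .02 0 0 0 0;0 0 0 0 0 0;0 0 0 0 0 0'
python3 -m crank '0 .02 0 0 0 0;0 .02 0 0 0 0;0 .02 0 0 0 0;0 0 0 0 0 0;0 0 0 0 0 0'
```

```text
t: 22.15
tcp_pos: [0.5017, -0.1062, 0.0475]
tool_rot: [0.621, 0.784, -0.001, -0.001]
force: [-7.5, -4.8, 9.5]
finger_gap: 0.161
gripper_force: 40.9
t: 22.65
tcp_pos: [0.5016, -0.1061, 0.0475]
tool_rot: [0.62, 0.784, -0.003, -0.002]
force: [-14.6, -11.1, 13.2]
finger_gap: 0.154
gripper_force: 41.4
```

```bash
python3 -m crank '0 .03 0 0 0 0;0 .03 0 0 0 0;0 .03 0 0 0 0;0 0 0 0 0 0;0 0 0 0 0 0'
python3 -m crank '0 -.04 0 0 0 0;0 -.04 0 0 0 0;0 -.04 0 0 0 0;0 -.04 0 0 0 0;0 0 0 0 0 0'
```

```text
t: 23.15
tcp_pos: [0.5015, -0.106, 0.0475]
tool_rot: [0.62, 0.785, -0.005, -0.005]
force: [-22.9, -18.0, 17.5]
finger_gap: 0.154
gripper_force: 46.1
t: 23.65
tcp_pos: [0.5017, -0.1062, 0.0475]
tool_rot: [0.621, 0.784, -0.001, -0.0]
force: [-5.2, -3.3, 8.0]
finger_gap: 0.155
gripper_force: 41.1
```

```bash
python3 -m crank '0 -.03 0 0 0 0;0 0 0 0 0 0;0 0 0 0 0 0;0 0 0 0 0 0;0 0 0 0 0 0'
python3 -m crank '0 0 0 0 0 0;0 0 0 0 0 0;0 0 0 0 0 0;0 0 0 0 0 0;0 0 -.3 0 0 0' 0.06
python3 -m crank '0 0 -.6 0 0 0;0 0 -.8 0 0 0;0 0 -.9 0 0 0;0 0 -.8 0 0 0;0 0 -.4 0 0 0'
python3 -m crank '.3 -.5 0 0 0 0;.3 -.5 0 0 0 0;.3 -.5 0 0 0 0;.3 -.5 0 0 0 0;0 0 0 0 0 0'
python3 - <<'E'
from h import *
print(telemetry.sense()['tcp_pos'],telemetry.sense()['t'])
a=snap('wrist','w8');b=snap('side','s8');t=snap('top','t8')
x=cv2.resize(b['image'][190:290,225:350,::-1],None,fx=3.2,fy=3.2,interpolation=cv2.INTER_CUBIC)
uv=proj(a,[[.6,-.083,.05]])[0].astype(int); print(uv)
y=cv2.resize(a['image'][max(0,uv[1]-60):uv[1]+60,max(0,uv[0]-60):uv[0]+60,::-1],None,fx=3,fy=3,interpolation=cv2.INTER_CUBIC)
o=np.zeros((370,790,3),np.uint8); o[:x.shape[0],:x.shape[1]]=x; o[:y.shape[0],410:410+y.shape[1]]=y; cv2.imwrite('pics/c7.png',o)
E
```

```text
t: 24.15
tcp_pos: [0.5017, -0.1062, 0.0475]
tool_rot: [0.621, 0.784, -0.0, 0.0]
force: [-1.6, -1.0, 7.3]
finger_gap: 0.16
gripper_force: 41.0
t: 24.65
tcp_pos: [0.5007, -0.1053, 0.0576]
tool_rot: [0.621, 0.784, -0.0, -0.002]
force: [0.2, -0.6, -0.2]
finger_gap: 0.529
gripper_force: 0.0
t: 25.15
tcp_pos: [0.5029, -0.1062, 0.2021]
tool_rot: [0.621, 0.784, 0.001, 0.003]
force: [-0.4, 0.1, -0.3]
finger_gap: 0.536
gripper_force: 0.0
t: 25.65
tcp_pos: [0.4091, -0.0755, 0.1987]
tool_rot: [0.621, 0.784, -0.0, -0.002]
force: [-0.1, 0.2, -0.8]
finger_gap: 0.528
gripper_force: 0.0
[ 0.40914085 -0.07551671  0.19865109] 25.65
[419 219]
```

View pics/c7.png

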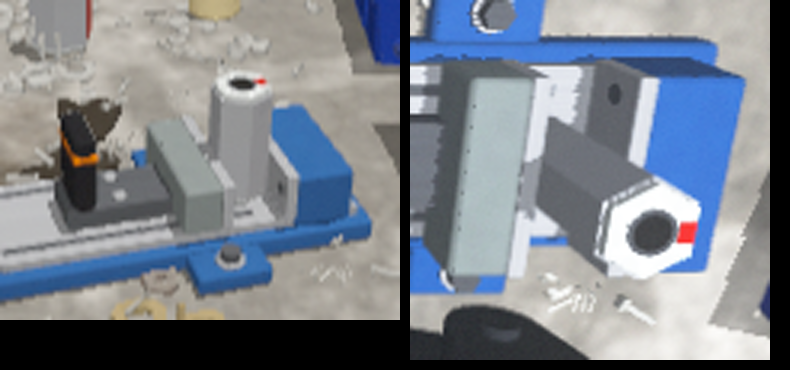

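The standoff is clamped upright between both jaws, with its red flat against the fixed jaw, and the gripper is clear. Handing in.

```bash
python3 -c "
from station import manip
print(manip.sign_off())"
```

```text
the job is handed in; nothing more can be done
None
```

The job is handed in at about 26 s: the jaw was pulled fully open, the standoff stood on the bed with its red flat against the fixed jaw, and the sliding jaw pushed shut on it until it stalled; the gripper is clear, and the arm was kept away from the oil can and grease jar.

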